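Step bin on the worktop: press, hold, ease shut

ROBOT

A 6-joint arm with a two-finger parallel gripper is mounted at the origin on a cart in front of the work surface, level with it; the furniture and walls round the work are solid. World frame = base frame: x ahead of the robot, y to its left, z up, the work surface at z = 0. Lengths are in m, angles in rad, forces in N, time in s.
With the tool pointing down it reaches from about 0.275 to 0.85 m from the base axis. Payload 5.2 kg.
Tool frame: the origin (TCP) lies midway between the tips of the shut fingers; the grasp point (between the pads) lies grip_point_offset behind it (grip_point_offset is the distance from the TCP to the grasp point, in m); z points along the fingers, y is the line along which they close (so a half turn about z gives the same grasp; the last joint's range is limited). The gripper opens to 85 mm and grips with 20 to 120 N. Pads are 22 mm wide; open, the fingers measure 114 mm over their backs; the gripper's body (76 mm by 85 mm) begins 54 mm behind the grasp point. The pads swing forward as they close: fully open they stand 13 mm farther back than shut.
Start: joints at [0.967, 0.259, 1.535, -0, 1.348, -0.203], TCP at [0.215, 0.506, 0.231] pointing down, gripper open.
Joint ranges: [-3.14, 3.14], [-0.91, 2.08], [0.19, 2.58], [-1.22, 4.36], [0.22, 2.71], [-3.12, 3.12]. Speed limits (rad/s): [2.57, 2.57, 3.14, 3.14, 3.14, 3.14].

INTERFACE

Orientations are given as a rotation vector (axis times angle).
In Python, from bench import * gives the robot as it stands.
- The arm moves only by the tool apply_moves, never from a script. Its argument "series" is a list of rows, each a list of 7 numbers: the shift along the tool's x, y, z in cm, then the turn, a rotation vector about the tool's x, y, z in rad, then the closure, from -1 (fully open) to 1 (shut), so that 0 is half open. A call has 1 to 5 rows; each row is the pose to reach, as a shift and turn from the pose commanded when the call began, along the tool's axes at that moment; what a row does not reach only later rows make up. A row lasts 1/10 s, in which the tool goes at most 50 mm and 8.59 degrees, less where a joint would pass 70% of its speed; a pose out of reach is approached as far as the arm can. A call with a gripper value outside its range is refused whole. The fingers move at their own pace and stop on an object; the grip force is fixed at half the most. Time passes only in rows, so rows that repeat a pose let the fingers close. It gives the time, the measured TCP pose, the force, the opening and the grip force at its end, in the units of the state.
- get_state(): the state, without advancing time (a new reading comes with each control period).
- capture(name): name is "scene" or "side" or "wrist"; returns a dict with "img" (420x560x3 uint8, red, green, blue), "intrinsics" (3x3 intrinsics, pixels), "D" ([k1, k2, p1, p2, k3] as OpenCV has them; the pictures are not rectified), "xyz" and "attitude" of the camera in the world. Camera axes: x right, y down, z forward; pixel columns grow to the right and rows downward; lengths in m; the calibration is good to about 2 mm. A picture is of the moment at which its call begins. There is no depth.
- sign_off(): hands the job in; it is judged then, once.
The state is a dict: "time_s": time; "joints": joint angles; "qvel": joint speeds; "joint_efforts": joint torques, N m; "eef_pos": TCP position; "orientation": TCP orientation; "ft_force": force on the tool from outside, world axes, zero at the start; "torque": the same for the moment, N m; "width": opening from 0.0 (shut) to 1.0 (fully open); "grasp_force": force on a finger pad.
Only numpy, scipy, OpenCV 4.12 (cv2) and the standard library are available. Lean on these libraries where they do the work, as an engineer would, in place of code of your own. Each camera call takes 0.05 s, during which the arm holds its last target. There are 200 camera calls.

TASK

Press the paddle of the taller of the two step bins all the way down so that its lid swings fully open, and keep it open for at least two seconds so that scraps can be thrown in. Then let the paddle rise slowly, staying on it until the lid is shut, so that the lid comes down gently and does not slam. Work the lid by its paddle alone, pick nothing up, and leave the shorter bin and the things standing around as they are.

Things in the scene. Friction and masses are not known exactly. Their poses are not given: they have to be found in the camera images.
- tall_bin: the taller of two step bins of brushed steel with a black foot, 120 deep (x) x 140 wide (y) x 145 mm high to the rim, fixed to the worktop; alike but for height, they swap places and turn between starts. Origin: centre of the underside; its -x points out of its front, where the paddle is; z up
- tall_pad (a point): middle of the top face of the tall bin's paddle, moves with it. Plate 36 (front to back) x 50 mm (wide), rubber top, on a narrow arm out of the bin's front, sloping up 0.2 rad when released. This point is then 190 mm in front of the bin's centre, 82 mm above the worktop; fully pressed it has sunk 51 mm, almost straight down. Pressing takes 2 to 8 N; the lid's weight brings it back up
- tall_lever (a joint): turn of the tall bin's paddle, rad: 0 released (up), 0.33 fully pressed (end stop). Its axle lies across the bin inside, 40 mm in front of the bin's centre, 45 mm above the worktop; the plate is 155 mm from the axle
- tall_lid (a joint): opening of the tall bin's lid, rad: 0 shut, 1.15 fully open (end stop). Hinged at the rear and linked to the paddle: it turns 3.5 times as far as the paddle. Nothing slows its fall if the paddle is let go
- tall_lid_panel: the tall bin's lid, a flat black-edged steel panel 132 x 150 x 14 mm. Origin on its hinge at the rear rim, 149 mm above the worktop; when shut the panel runs from there to the front (the bin's -x)
- short_bin: the shorter of two step bins of brushed steel with a black foot, 120 deep (x) x 140 wide (y) x 90 mm high to the rim, fixed to the worktop; alike but for height, they swap places and turn between starts. Origin: centre of the underside; its -x points out of its front, where the paddle is; z up
- short_pad (a point): middle of the top face of the short bin's paddle, moves with it. Plate 36 (front to back) x 50 mm (wide), rubber top, on a narrow arm out of the bin's front, sloping up 0.2 rad when released. This point is then 190 mm in front of the bin's centre, 82 mm above the worktop; fully pressed it has sunk 51 mm, almost straight down. Pressing takes 2 to 8 N; the lid's weight brings it back up
- short_lever (a joint): turn of the short bin's paddle, rad: 0 released (up), 0.33 fully pressed (end stop). Its axle lies across the bin inside, 40 mm in front of the bin's centre, 45 mm above the worktop; the plate is 155 mm from the axle
- short_lid (a joint): opening of the short bin's lid, rad: 0 shut, 1.15 fully open (end stop). Hinged at the rear and linked to the paddle: it turns 3.5 times as far as the paddle. Nothing slows its fall if the paddle is let go
- short_lid_panel: the short bin's lid, a flat black-edged steel panel 132 x 150 x 14 mm. Origin on its hinge at the rear rim, 94 mm above the worktop; when shut the panel runs from there to the front (the bin's -x)
- tin: short food tin, 76 mm across, 58 mm high, loose, stands on the left of the bins, towards the robot; origin: centre of its underside
- spice_jar: spice jar with dark cap, 41 mm across, 105 mm high, loose, stands on the right of the bins; origin: centre of its underside
- egg_box: closed cardboard egg box, 106 x 155 x 72 mm, loose, farther left of the bins; origin: centre of its underside
- pepper_mill: wooden pepper mill, 58 mm across, 170 mm high, loose, farther right of the bins; origin: centre of its underside

How it is judged:
On the way, in this order (a step that is already met when the one before it is completed fails the run):
1. the taller bin's lid is fully open (over 1.0 of 1.15 rad) for two seconds (value of joint tall_lid above 1 rad), for 2 s.
2. the taller bin's lid is shut again (value of joint tall_lid below 0.04 rad), for 0.2 s.
At the end, for the whole second after the job is handed in: both lids are shut (under 0.04 rad), and the tin, spice jar, egg box and pepper mill are within 20 mm of where they stood (value of joint each of tall_lid, short_lid below 0.04 rad and distance of each of tin, spice_jar, egg_box, pepper_mill from where it was at the start of the episode below 0.02 m); the robot touches nothing.
It fails at once if the taller bin's lid drops or slams (closes faster than 2 rad/s) (velocity of joint tall_lid below -2 rad/s).
It fails at once if the robot works a lid directly instead of by the paddle (contact force between any of the fingers, the arm and tall_lid_panel above 1 N or contact force between any of the fingers, the arm and short_lid_panel above 1 N).
It fails at once if the shorter bin's lid is opened (value of joint short_lid above 0.12 rad).
It fails at once if a thing standing around is moved or lifted (distance of any of tin, spice_jar, egg_box, pepper_mill from where it was at the start of the episode above 0.025 m).
It also fails if it takes over 45 s, if anything falls off the work surface, if the arm or the gripper's body presses on something with over 40 N, if the wrist force passes 120 N, or if a joint passes its speed limit or range.

## Working session

There is one attempt and no reset: what is moved stays moved. The work goes in short steps, Python scripts to look and compute and a tool call to move; the robot and the scene stay as the last step left them, time stands still between calls to the robot, and variables do not carry over. Pictures are saved under pics/ and viewed, at most 10 in all, crops included, and the job is handed in when it is done.

Besides the shell and the picture viewer there is one more tool, called after "Emit:" as name(argument=value, ...), one argument or row to a line, values as JSON. apply_moves: Moves the arm, as the interface text tells. Its arguments: {"type":"object","properties":{"series":{"type":"array","items":{"type":"array","items":{"type":"number"}}}},"required":["series"]}

```bash
mkdir -p pics; python3 - <<'E'
from bench import *
import cv2,pickle
s=get_state();print({k:s[k] for k in('time_s','eef_pos','orientation','ft_force','width')})
d={n:capture(n) for n in('scene','side')}
pickle.dump(d,open('c.pkl','wb'))
for n in d:cv2.imwrite(f'pics/{n}0.png',d[n]['img'][:,:,::-1]);print(n,d[n]['xyz'],d[n]['attitude'],d[n]['intrinsics'],d[n]['D'])
E
```

```text
{'time_s': 0.0, 'eef_pos': array([0.21422365, 0.50597712, 0.23047281]), 'orientation': array([-6.25166091e-01, -3.07800435e+00,  2.66392574e-03]), 'ft_force': array([-0.03608271, -0.27512604,  0.33043683]), 'width': 1.0015034002244283}
scene [-0.64556711 -1.13941503  0.9215262 ] [-1.91011094  0.87823434 -0.55166482] [[486.31576017   0.         275.88789268]
 [  0.         486.31576017 211.51107826]
 [  0.           0.           1.        ]] [0.06077916 0.         0.         0.         0.        ]
side [-0.29311038 -0.42546501  1.68228862] [-2.17815762  1.58597994 -0.42496879] [[508.18624062   0.         275.95849245]
 [  0.         508.18624062 209.36475783]
 [  0.           0.           1.        ]] [-0.00092298  0.          0.          0.          0.        ]
```

View pics/scene0.png

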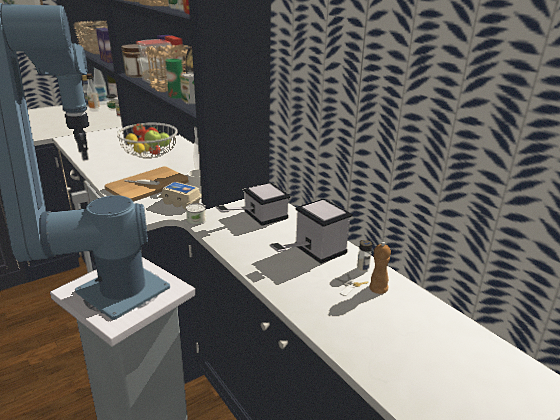

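View pics/side0.png

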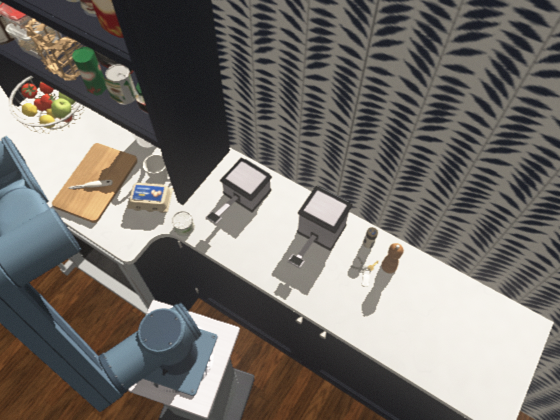

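The scene view shows the tall bin on the right (about 322,230), with its paddle at about (277,247). In the side view that paddle is at about (297,259). The short bin is on the left (265,203). I'll zoom in on the paddle and triangulate it.

```bash
cat >h.py <<'E'
import cv2,pickle,numpy as np
from scipy.spatial.transform import Rotation as R
def ray(c,uv):
    p=cv2.undistortPoints(np.array([[uv]],float),c['intrinsics'],c['D'])[0,0]
    d=R.from_rotvec(c['attitude']).apply([*p,1]);return np.array(c['xyz']),d/np.linalg.norm(d)
def plane(c,uv,z):
    o,d=ray(c,uv);return o+d*(z-o[2])/d[2]
def tri(c1,u1,c2,u2):
    o,d=ray(c1,u1);p,e=ray(c2,u2)
    t=np.linalg.lstsq(np.c_[d,-e],p-o,rcond=None)[0]
    a,b=o+d*t[0],p+e*t[1];return (a+b)/2,np.linalg.norm(a-b)
E
python3 - <<'E'
from h import *
d=pickle.load(open('c.pkl','rb'));a,b=d['scene'],d['side']
print(tri(a,(277,247),b,(297,259)),plane(b,(297,259),.082),plane(a,(277,247),.082))
A=cv2.resize(a['img'][185:285,180:320][:,:,::-1],None,fx=4,fy=4,interpolation=2)
B=cv2.resize(b['img'][180:280,240:380][:,:,::-1],None,fx=5,fy=5,interpolation=2)
cv2.imwrite('pics/za.png',A);cv2.imwrite('pics/zb.png',B)
E
```

```text
(array([ 0.41232244, -0.27895449,  0.07296143]), np.float64(0.008436263698808824)) [ 0.41190975 -0.28232307  0.082     ] [ 0.39663738 -0.28661125  0.082     ]
```

View pics/zb.png

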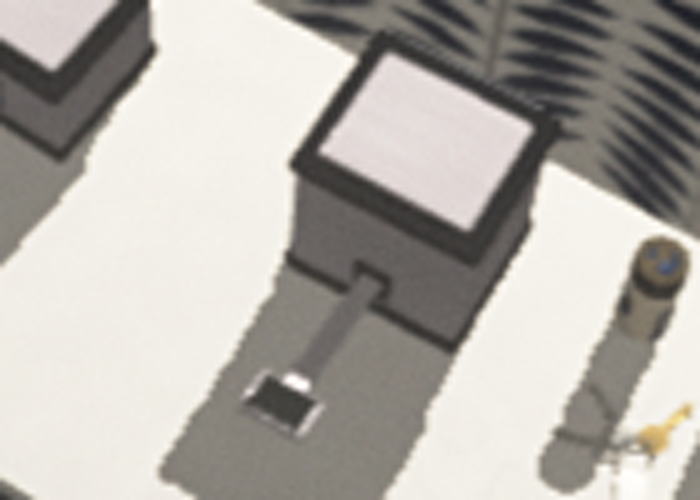

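The crop shows the paddle plate centred at about (283,403), which is side pixel (296.5,260.6). The lid's top corners are at about (383,35), (297,160), (475,258) and (560,125) in the crop.

```bash
python3 - <<'E'
from h import *
from bench import *
d=pickle.load(open('c.pkl','rb'));a,b=d['scene'],d['side']
f=lambda u,z:plane(b,(240+u[0]/5-.4,180+u[1]/5-.4),z)
P=f((283,403),.082);print('pad',P)
C=[f(u,.156) for u in((383,35),(295,160),(475,257),(560,125))]
for i in range(4):print(C[i],np.linalg.norm(C[i]-C[i-1]))
front=(C[1]+C[2])/2;rear=(C[0]+C[3])/2;x=rear-front;x/=np.linalg.norm(x)
c=(front+rear)/2
print('centre',c,'yaw',np.arctan2(x[1],x[0]),'pad-c',P-c,np.linalg.norm((P-c)[:2]),'pred',c-.19*x, 'yaw pad',np.arctan2(*(c-P)[1::-1]))
s=get_state();print(R.from_rotvec(s['orientation']).as_matrix().round(3),s['eef_pos'])
E
```

```text
pad [ 0.40676658 -0.28099726  0.082     ]
[ 0.66861896 -0.27356963  0.156     ] 0.14096801526695904
[ 0.55174736 -0.24316299  0.156     ] 0.12076230206754485
[ 0.51714606 -0.38023345  0.156     ] 0.1413702965021029
[ 0.63536899 -0.41056022  0.156     ] 0.12205070271196987
centre [ 0.59322035 -0.32688157  0.156     ] yaw -0.2528088751752399 pad-c [-0.18645377  0.04588431 -0.074     ] 0.19201660574121823 pred [ 0.40925975 -0.27935791  0.156     ] yaw pad -0.24129478778335456
[[-0.921  0.39  -0.001]
 [ 0.39   0.921 -0.001]
 [ 0.    -0.002 -1.   ]] [0.21428159 0.50600514 0.23054435]
```

View pics/za.png

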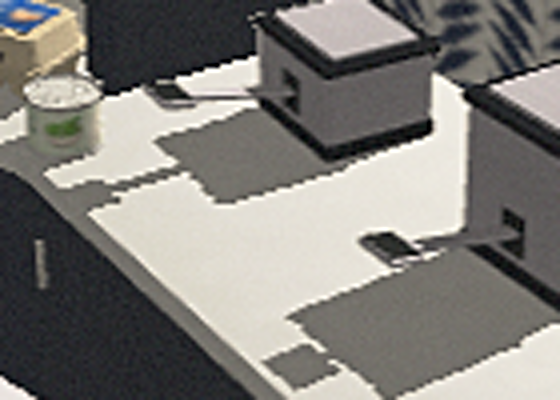

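The pad is at about (0.408, -0.280). The lid panel measures 121 x 141 mm at the grey and black edge, and the pad is 190 mm from the bin's centre, so the geometry agrees. I'll travel there with the fingers shut.

Emit:
apply_moves(
  series=[
    [-3,-4,0,0,0,0,1],
    [-6,-8,0,0,0,0,1],
    [-9,-12,0,0,0,0,1],
    [-12,-16,0,0,0,0,1],
    [-15,-20,0,0,0,0,1],
  ],
)

```text
time_s: 0.6
eef_pos: [0.2743, 0.262, 0.231]
orientation: [0.624, 3.079, -0.001]
ft_force: [2.2, -0.6, 0.4]
width: 0.143
grasp_force: 0.0
```

Emit:
apply_moves(
  series=[
    [-3,-4,0,0,0,0,1],
    [-6,-8,0,0,0,0,1],
    [-9,-12,0,0,0,0,1],
    [-12,-16,0,0,0,0,1],
    [-15,-20,0,0,0,0,1],
  ],
)

```text
time_s: 1.1
eef_pos: [0.3345, 0.0192, 0.2314]
orientation: [0.625, 3.078, 0.0]
ft_force: [1.4, 0.8, 0.5]
width: 0.001
grasp_force: 0.0
```

Emit:
apply_moves(
  series=[
    [-3,-4,0,0,0,0,1],
    [-6,-8,0,0,0,0,1],
    [-9,-12,0,0,0,0,1],
    [-12,-16,0,0,0,0,1],
    [-15,-20,0,0,0,0,1],
  ],
)

```text
time_s: 1.6
eef_pos: [0.3946, -0.2237, 0.231]
orientation: [-0.627, -3.078, -0.001]
ft_force: [1.4, 0.8, -0.2]
width: 0.002
grasp_force: 0.0
```

```bash
cat >w.py <<'E'
from h import *
from bench import *
import sys
s=get_state();M=R.from_rotvec(s['orientation']).as_matrix();p=s['eef_pos']
print(s['time_s'],p,s['orientation'],s['ft_force'],s['width'],s['joints'])
print('tool cm',M.T@(np.array([.408,-.280,.10])-p)*100)
E
python3 w.py
```

```text
1.6 [ 0.39459255 -0.22369528  0.23103707] [-6.26715864e-01 -3.07821531e+00 -6.63462511e-04] [ 1.42908708  0.82922897 -0.1650364 ] 0.0023110336623168347 [-7.62688877e-01  8.32493517e-02  1.75094480e+00  2.45359695e-04
  1.30781503e+00 -1.93184513e+00]
tool cm [-3.43946793 -4.66288252 13.10093645]
```

Emit:
apply_moves(
  series=[
    [-2,-3,2,0,0,0,1],
    [-3.4,-4.7,5,0,0,0,1],
    [-3.4,-4.7,8,0,0,0,1],
    [-3.4,-4.7,11,0,0,0,1],
    [-3.4,-4.7,11,0,0,0,1],
  ],
)

```text
time_s: 2.1
eef_pos: [0.4052, -0.2758, 0.1173]
orientation: [-0.625, -3.071, -0.009]
ft_force: [0.6, 0.4, 0.4]
width: 0.003
grasp_force: 0.0
```

```bash
python3 w.py; python3 - <<'E'
from bench import *
import cv2,numpy as np
a=capture('scene')['img'][185:285,200:340];b=capture('side')['img'][190:290,240:380];w=capture('wrist')['img']
f=lambda i:cv2.resize(i[:,:,::-1],(400,286),interpolation=2)
cv2.imwrite('pics/z2.png',np.vstack([np.hstack([f(a),f(b)]),np.hstack([f(w),f(w)*0])]))
E
```

```text
2.1 [ 0.40520913 -0.27579488  0.11725574] [-0.62479461 -3.07094195 -0.0087195 ] [0.55009328 0.42787416 0.36730911] 0.0031648259299312397 [-8.25617671e-01  2.69572914e-01  1.82563598e+00 -6.90001523e-06
  1.05590403e+00 -1.99498209e+00]
tool cm [-0.4361638  -0.28477653  1.72075267]
```

View pics/z2.png

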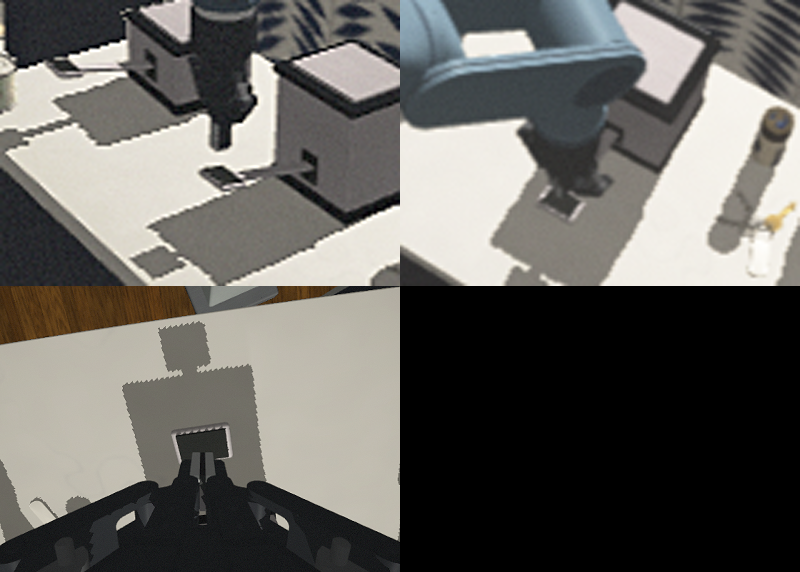

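The fingertips are just above the plate. The wrist picture shows the plate's far edge at about (173,433)-(228,426) and its near corner at about (232,458). I'll convert those to positions.

```bash
python3 - <<'E'
from h import *
from bench import *
c=capture('wrist');im=c['img']
for u in ((173,433),(228,426),(232,458)):
    print(plane(c,(u[0]*560/400,(u[1]-286)*420/286),.082))
E
python3 w.py
```

```text
[ 0.38952382 -0.29582777  0.082     ]
[ 0.40151178 -0.25110837  0.082     ]
[ 0.43085772 -0.25877796  0.082     ]
2.3 [ 0.40864835 -0.27880895  0.12292131] [ 6.24415663e-01  3.07667350e+00 -2.43084435e-03] [ 0.44254004  0.0922428  -0.2644388 ] -0.004867886650315669 [-8.24637880e-01  2.63075349e-01  1.81812979e+00  3.04752279e-05
  1.05770174e+00 -1.99498518e+00]
tool cm [ 0.01890836 -0.13247904  2.29223592]
```

The pad centre comes out at (0.410, -0.277) and the plate 46 mm wide, so the tool is centred on it. I'll press down gradually.

Emit:
apply_moves(
  series=[
    [0,0,1,0,0,0,1],
    [0,0,2,0,0,0,1],
    [0,0,3,0,0,0,1],
    [0,0,3.5,0,0,0,1],
    [0,0,4,0,0,0,1],
  ],
)

```text
time_s: 2.8
eef_pos: [0.4073, -0.2777, 0.081]
orientation: [-0.625, -3.077, -0.001]
ft_force: [-0.9, 1.0, 2.5]
width: -0.006
grasp_force: 1.1
```

Emit:
apply_moves(
  series=[
    [0,0,0.4,0,0,0,1],
    [0,0,0.8,0,0,0,1],
    [0,0,1.2,0,0,0,1],
    [0,0,1.6,0,0,0,1],
    [0,0,2,0,0,0,1],
  ],
)

```text
time_s: 3.3
eef_pos: [0.4076, -0.2782, 0.0611]
orientation: [-0.625, -3.079, 0.0]
ft_force: [-2.8, 0.2, 4.6]
width: -0.001
grasp_force: 2.0
```

Emit:
apply_moves(
  series=[
    [0,0,0.4,0,0,0,1],
    [0,0,0.8,0,0,0,1],
    [0,0,1.2,0,0,0,1],
    [0,0,1.6,0,0,0,1],
    [0,0,2,0,0,0,1],
  ],
)

```text
time_s: 3.8
eef_pos: [0.4078, -0.2781, 0.0409]
orientation: [0.625, 3.079, 0.0]
ft_force: [-1.7, -0.2, 3.1]
width: -0.003
grasp_force: 1.4
```

Emit:
apply_moves(
  series=[
    [0,0,0.3,0,0,0,1],
    [0,0,0.6,0,0,0,1],
    [0,0,0.8,0,0,0,1],
    [0,0,0.9,0,0,0,1],
    [0,0,0.9,0,0,0,1],
  ],
)

```text
time_s: 4.3
eef_pos: [0.4081, -0.2783, 0.0325]
orientation: [0.625, 3.078, -0.0]
ft_force: [0.8, -0.0, 1.1]
width: -0.004
grasp_force: 0.7
```

```bash
python3 w.py; python3 - <<'E'
from bench import *
import cv2,numpy as np
a=capture('scene')['img'][165:285,200:360];b=capture('side')['img'][150:290,240:400]
f=lambda i:cv2.resize(i[:,:,::-1],(400,300),interpolation=2)
cv2.imwrite('pics/z3.png',np.hstack([f(a),f(b)]))
E
```

```text
4.3 [ 0.40810082 -0.2782504   0.03245316] [ 6.25288717e-01  3.07813688e+00 -2.49220110e-04] [ 0.77978845 -0.03582694  1.09049504] -0.004001066743901502 [-8.24823959e-01  3.91698729e-01  1.90943378e+00  2.88465746e-04
  8.39890661e-01 -1.99498937e+00]
tool cm [-0.06308548 -0.16528701 -6.75464029]
```

View pics/z3.png

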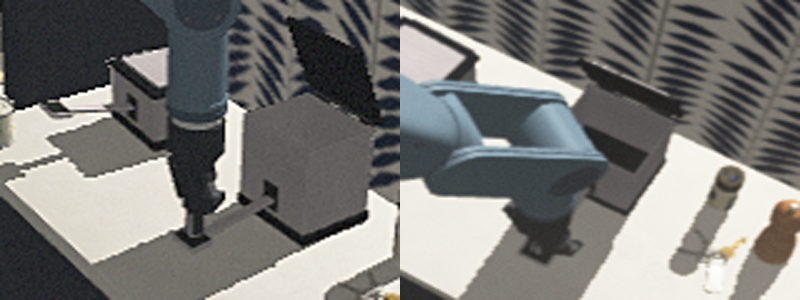

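The lid is wide open, at (335,70) in the left half, with the fingers on the paddle at (195,235). I'll press 2 mm more to reach the stop, then hold.

Emit:
apply_moves(
  series=[
    [0,0,0.1,0,0,0,1],
    [0,0,0.2,0,0,0,1],
    [0,0,0.2,0,0,0,1],
    [0,0,0.2,0,0,0,1],
    [0,0,0.2,0,0,0,1],
  ],
)

```text
time_s: 4.9
eef_pos: [0.4082, -0.2784, 0.0319]
orientation: [0.625, 3.077, -0.001]
ft_force: [-2.3, 3.6, 15.3]
width: 0.004
grasp_force: 8.1
```

Emit:
apply_moves(
  series=[
    [0,0,0,0,0,0,1],
    [0,0,0,0,0,0,1],
    [0,0,0,0,0,0,1],
    [0,0,0,0,0,0,1],
    [0,0,0,0,0,0,1],
  ],
)

```text
time_s: 5.4
eef_pos: [0.4082, -0.2783, 0.0318]
orientation: [0.625, 3.077, -0.001]
ft_force: [-3.3, 3.0, 16.0]
width: 0.001
grasp_force: 8.0
```

Emit:
apply_moves(
  series=[
    [0,0,0,0,0,0,1],
    [0,0,0,0,0,0,1],
    [0,0,0,0,0,0,1],
    [0,0,0,0,0,0,1],
    [0,0,0,0,0,0,1],
  ],
)

```text
time_s: 5.9
eef_pos: [0.4082, -0.2784, 0.0319]
orientation: [0.625, 3.077, -0.001]
ft_force: [-3.5, 3.7, 16.8]
width: -0.0
grasp_force: 8.0
```

Emit:
apply_moves(
  series=[
    [0,0,0,0,0,0,1],
    [0,0,0,0,0,0,1],
    [0,0,0,0,0,0,1],
    [0,0,0,0,0,0,1],
    [0,0,0,0,0,0,1],
  ],
)

```text
time_s: 6.4
eef_pos: [0.4082, -0.2784, 0.0318]
orientation: [0.625, 3.077, -0.001]
ft_force: [-1.7, 4.4, 16.0]
width: 0.0
grasp_force: 8.0
```

Emit:
apply_moves(
  series=[
    [0,0,0,0,0,0,1],
    [0,0,0,0,0,0,1],
    [0,0,0,0,0,0,1],
    [0,0,0,0,0,0,1],
    [0,0,0,0,0,0,1],
  ],
)

```text
time_s: 6.9
eef_pos: [0.4081, -0.2784, 0.0319]
orientation: [0.625, 3.077, -0.001]
ft_force: [-2.1, 3.0, 15.6]
width: -0.002
grasp_force: 8.0
```

Emit:
apply_moves(
  series=[
    [0,0,0,0,0,0,1],
    [0,0,0,0,0,0,1],
    [0,0,0,0,0,0,1],
    [0,0,0,0,0,0,1],
    [0,0,0,0,0,0,1],
  ],
)

```text
time_s: 7.4
eef_pos: [0.4082, -0.2784, 0.0319]
orientation: [0.625, 3.077, -0.001]
ft_force: [-1.9, 3.7, 15.9]
width: -0.002
grasp_force: 8.0
```

It's at the end stop and has held for over 2.5 s. Now I'll let it rise slowly at 25 mm/s.

Emit:
apply_moves(
  series=[
    [0,0,-0.2,0,0,0,1],
    [0,0,-0.4,0,0,0,1],
    [0,0,-0.6,0,0,0,1],
    [0,0,-0.8,0,0,0,1],
    [0,0,-1,0,0,0,1],
  ],
)

```text
time_s: 7.9
eef_pos: [0.4075, -0.278, 0.0403]
orientation: [-0.625, -3.078, -0.0]
ft_force: [-1.1, 0.8, 1.9]
width: -0.001
grasp_force: 0.7
```

Emit:
apply_moves(
  series=[
    [0,0,-0.25,0,0,0,1],
    [0,0,-0.5,0,0,0,1],
    [0,0,-0.75,0,0,0,1],
    [0,0,-1,0,0,0,1],
    [0,0,-1.25,0,0,0,1],
  ],
)

```text
time_s: 8.4
eef_pos: [0.4078, -0.2781, 0.0531]
orientation: [-0.625, -3.079, -0.0]
ft_force: [-1.2, 1.6, 2.8]
width: 0.004
grasp_force: 1.4
```

Emit:
apply_moves(
  series=[
    [0,0,-0.25,0,0,0,1],
    [0,0,-0.5,0,0,0,1],
    [0,0,-0.75,0,0,0,1],
    [0,0,-1,0,0,0,1],
    [0,0,-1.25,0,0,0,1],
  ],
)

```text
time_s: 8.9
eef_pos: [0.4086, -0.2785, 0.0658]
orientation: [0.625, 3.077, -0.001]
ft_force: [2.3, 0.2, 3.5]
width: -0.0
grasp_force: 1.7
```

Emit:
apply_moves(
  series=[
    [0,0,-0.25,0,0,0,1],
    [0,0,-0.5,0,0,0,1],
    [0,0,-0.75,0,0,0,1],
    [0,0,-1,0,0,0,1],
    [0,0,-1.25,0,0,0,1],
  ],
)

```text
time_s: 9.4
eef_pos: [0.408, -0.2785, 0.0782]
orientation: [0.625, 3.078, -0.001]
ft_force: [3.1, -0.1, 2.8]
width: 0.0
grasp_force: 1.8
```

Emit:
apply_moves(
  series=[
    [0,0,-0.2,0,0,0,1],
    [0,0,-0.4,0,0,0,1],
    [0,0,-0.6,0,0,0,1],
    [0,0,-0.8,0,0,0,1],
    [0,0,-1,0,0,0,1],
  ],
)

```text
time_s: 9.9
eef_pos: [0.4066, -0.2771, 0.0871]
orientation: [-0.625, -3.076, -0.003]
ft_force: [0.2, 0.6, -0.8]
width: 0.001
grasp_force: 0.0
```

The paddle is fully released and the fingers are clear. I'll raise the tool well away and wait briefly.

Emit:
apply_moves(
  series=[
    [0,0,-1,0,0,0,1],
    [0,0,-3,0,0,0,1],
    [0,0,-6,0,0,0,1],
    [0,0,-9,0,0,0,1],
    [0,0,-10,0,0,0,1],
  ],
)

```text
time_s: 10.4
eef_pos: [0.4087, -0.2791, 0.1912]
orientation: [0.624, 3.075, -0.005]
ft_force: [-0.2, 0.2, -0.0]
width: 0.003
grasp_force: 0.0
```

Emit:
apply_moves(
  series=[
    [0,0,0,0,0,0,1],
    [0,0,0,0,0,0,1],
    [0,0,0,0,0,0,1],
    [0,0,0,0,0,0,1],
    [0,0,0,0,0,0,1],
  ],
)

```text
time_s: 10.9
eef_pos: [0.4074, -0.2778, 0.1869]
orientation: [-0.625, -3.077, -0.002]
ft_force: [0.2, -0.3, 0.3]
width: 0.002
grasp_force: 0.0
```

```bash
python3 - <<'E'
from bench import *
import cv2,numpy as np
a=capture('scene')['img'][165:305,180:400];b=capture('side')['img'][150:290,240:400]
f=lambda i:cv2.resize(i[:,:,::-1],(400,300),interpolation=2)
cv2.imwrite('pics/z4.png',np.hstack([f(a),f(b)]))
E
```

```text
(no output)
```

View pics/z4.png

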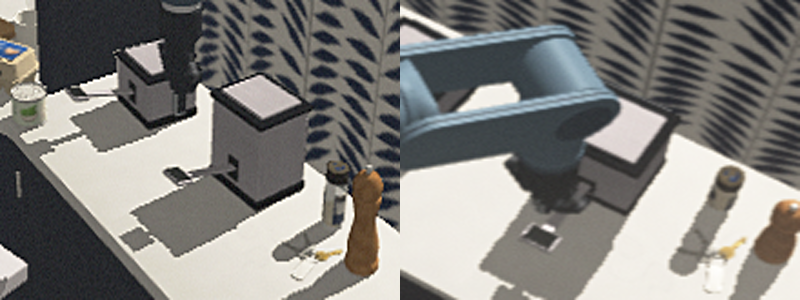

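Both lids are shut, the paddle is up at (178,175), nothing around it has moved, and the gripper is clear.

```bash
python3 -c "
from bench import *
print(sign_off())"
```

```text
the job is handed in; nothing more can be done
None
```

I pressed the tall bin's paddle to its stop, held the lid open for over 2.5 s and let it down slowly until shut; the last picture shows both lids shut and nothing moved, and the job is handed in, though no verdict came back.

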